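# Weigh the capped screw tubs on the beam scale

## Task

First clear the black corner bracket off the scale's pan and lay it in the grey tray. Then press every screw tub's raised cap fully home, stand all the tubs (two or three) upright on the pan together, and slide the poise along the notched beam until the beam, left to itself, comes to rest with its red pointer in the middle of the green band, so that I can read off their weight. Leave the screwdriver, the combination square and the dish of screws where they are.

Things in the scene. Friction and masses are not known exactly. Their poses are not given: they have to be found in the camera images.
- bracket_mid (a point): Black plastic corner bracket (loose, 60 g), an L lying on its side so both legs stand 40 mm tall. Point: middle of the long leg, half-way up (20 mm). Long leg: 90 mm along its x, 9 mm thick in y, centred on this point. Short leg: 9 mm thick, at x = -45 to -36 mm, reaching from the long leg to y = +61 mm. Starts on the scale's pan.
- tray_in (a point): Grey plastic tray, fixed, open on top: 160 (x) by 150 (y) by 35 mm high, walls and floor 5 mm. Point: centre of its inner floor, axes along its sides.
- pan_floor (a point): Aluminium pan of the beam scale, inside 122 (x) by 222 mm (y), rim 8 mm above its floor. Point: centre of the floor's upper face; x across towards the beam, y along the pan. It stays level, rides up and down by 9 mm (floor 55 mm above the table when balanced, 64 mm at the start) and yields when pushed. Beam 145 mm beyond it (+x). The scale's blue base (270 x 340 x 30 mm) is fixed.
- beam (a joint): Tilt of the steelyard beam, rad; 0 = level, pointer in the middle of the green band; stops at -0.15 and +0.15. Negative: pointer low, poise too far out; positive: pointer high, poise too far in. Swings freely, settles about 1.5 s after release. Between the stops 0.01 rad of tilt is cancelled by about 1.5 mm of poise travel. The green band spans about +-0.033 rad.
- poise (a joint): Position of the poise along the beam, m: 0 = nearest the pivot, 0.16 = farthest out towards the pointer. The notches hold it wherever it is left; about 2 N slides it.
- poise_grip (a point): Red plastic grip on top of the brass poise block: 20 mm across the beam (x) by 30 mm along the beam (y) by 42 mm tall; point 24 mm above the brass block (34 x 36 mm), 42 mm above the beam's axis, 18 mm below the grip's top. Axes tilt with the beam: -y points outward along it (poise value growing), x across it. The pivot lies 60 mm + poise value along +y.
- pointer_tip (a point): Red tip of the beam, 300 mm from the pivot, which is the pointer; it rises and falls about 45 mm each way in front of a white upright plate (36 mm wide, top 180 mm above the table) with a 20 mm tall green band at the level position, 120 mm above the table.
- tub_a_mid (a point): Round white plastic tub of screws with a red cap (loose, about 0.16 to 0.27 kg; may be absent): 56 mm diameter, 76 mm tall with its cap home (body 62 mm, cap 14 mm, same diameter). Point: on its axis, 38 mm above its underside; z is its axis.
- cap_a (a joint): How far the red cap of tub a stands up, m: 0 = pressed fully home, 9 to 16 mm at the start. Press fit: about 6 N straight down slides it and it stays where it is left.
- tub_b_mid (a point): Round white plastic tub of screws with a yellow cap (loose, about 0.16 to 0.27 kg; may be absent): 56 mm diameter, 76 mm tall with its cap home (body 62 mm, cap 14 mm, same diameter). Point: on its axis, 38 mm above its underside; z is its axis.
- cap_b (a joint): How far the yellow cap of tub b stands up, m: 0 = pressed fully home, 9 to 16 mm at the start. Press fit: about 6 N straight down slides it and it stays where it is left.
- tub_c_mid (a point): Round white plastic tub of screws with a blue cap (loose, about 0.16 to 0.27 kg; may be absent): 56 mm diameter, 76 mm tall with its cap home (body 62 mm, cap 14 mm, same diameter). Point: on its axis, 38 mm above its underside; z is its axis.
- cap_c (a joint): How far the blue cap of tub c stands up, m: 0 = pressed fully home, 9 to 16 mm at the start. Press fit: about 6 N straight down slides it and it stays where it is left.
- tub_d_mid (a point): Round white plastic tub of screws with a green cap (loose, about 0.16 to 0.27 kg; may be absent): 56 mm diameter, 76 mm tall with its cap home (body 62 mm, cap 14 mm, same diameter). Point: on its axis, 38 mm above its underside; z is its axis.
- cap_d (a joint): How far the green cap of tub d stands up, m: 0 = pressed fully home, 9 to 16 mm at the start. Press fit: about 6 N straight down slides it and it stays where it is left.
- screwdriver: Yellow cordless-style screwdriver, 210 mm long, loose; bystander, leave alone. Origin under its middle.
- square: Steel combination square, 220 mm blade, loose; bystander, leave alone. Origin under the blade's middle.
- dish: Round glass dish of silver screws, 110 mm wide, 35 mm high, loose; bystander, leave alone. Origin under its middle.
- bitcase: Open hinged aluminium case of drill bits, fixed, 30 mm high; base 130 x 200 mm (origin under its middle), its lid lies flat open at its +x side.

How it is judged:
On the way, in this order (a step that is already met when the one before it is completed fails the run):
1. the bracket lies in the tray (x of bracket_mid in the frame of tray_in between -0.072 and 0.072 m and y of bracket_mid in the frame of tray_in between -0.067 and 0.067 m and z of bracket_mid in the frame of tray_in below 0.032 m), for 0.2 s.
2. every tub stands on the pan with its cap fully home (x of tub_a_mid in the frame of pan_floor between -0.055 and 0.055 m and y of tub_a_mid in the frame of pan_floor between -0.105 and 0.105 m and z of tub_a_mid in the frame of pan_floor between 0.028 and 0.048 m and angle between each of tub_a_mid, tub_b_mid, tub_c_mid, tub_d_mid's own z axis and vertical below 0.2 rad and value of joint each of cap_a, cap_b, cap_c, cap_d below 0.004 m and x of tub_b_mid in the frame of pan_floor between -0.055 and 0.055 m and y of tub_b_mid in the frame of pan_floor between -0.105 and 0.105 m and z of tub_b_mid in the frame of pan_floor between 0.028 and 0.048 m and x of tub_c_mid in the frame of pan_floor between -0.055 and 0.055 m and y of tub_c_mid in the frame of pan_floor between -0.105 and 0.105 m and z of tub_c_mid in the frame of pan_floor between 0.028 and 0.048 m and x of tub_d_mid in the frame of pan_floor between -0.055 and 0.055 m and y of tub_d_mid in the frame of pan_floor between -0.105 and 0.105 m and z of tub_d_mid in the frame of pan_floor between 0.028 and 0.048 m), for 0.2 s.
At the end, for the whole second after the job is handed in: The bracket lies inside the tray; every tub stands upright (within 0.2 rad) on the pan's floor with its cap down to within 4 mm; the beam rests within 0.035 rad of level, the pointer in the green band (all of step 1 and all of step 2 and value of joint beam between -0.035 and 0.035 rad and velocity of joint beam between -0.05 and 0.05 rad/s); the robot touches nothing.
It fails at once if screwdriver pushed more than 30 mm from its place (distance of screwdriver from where it was at the start of the episode above 0.03 m).
It fails at once if square pushed more than 30 mm from its place (distance of square from where it was at the start of the episode above 0.03 m).
It fails at once if dish pushed more than 30 mm from its place (distance of dish from where it was at the start of the episode above 0.03 m).
Of tub_a, tub_b, tub_c, tub_d only 2 to 3 are there at a start; the rules pass over those that are not, and their reading is None.
At some moment in a run one of bracket, tub_a, tub_b, tub_c, tub_d may be knocked a few centimetres aside while the robot is not near it.
It also fails if it takes over 200 s, if anything falls off the work surface, if the arm or the gripper's body presses on something with over 40 N, if the wrist force passes 120 N, or if a joint passes its speed limit or range.

## Robot

A 6-joint arm with a two-finger parallel gripper is mounted at the origin on the work surface. World frame = base frame: x ahead of the robot, y to its left, z up, the work surface at z = 0. Lengths are in m, angles in rad, forces in N, time in s.
With the tool pointing down it reaches from about 0.375 to 0.975 m from the base axis. Payload 3.8 kg.
Tool frame: the origin (TCP) lies on the centre line of the jaws, within the pads' length; the fingertips stand 14 mm ahead of it and the grasp point (between the pads) lies 5 mm behind it (bot.finger_overhang is the distance from the TCP to the fingertips, in m); y points along the fingers, x is the direction in which the jaws open and shut, and the axes are right-handed (so a half turn about y gives the same grasp; the last joint's range is limited). The gripper opens to 85 mm and grips with 20 to 120 N. Pads are 22 mm wide; open, the fingers measure 114 mm over their backs; the gripper's body (76 mm by 85 mm) begins 54 mm behind the grasp point. The pads swing forward as they close: fully open they stand 13 mm farther back than shut.
Start: joints at [-1.217, 0.264, 1.604, -0, 1.274, -0.037], TCP at [0.257, -0.624, 0.245] pointing down, gripper open.
Joint ranges: [-2.63, 2.63], [-0.94, 2.18], [0.31, 2.57], [-1.31, 4.45], [0, 2.66], [-2.55, 2.55]. Speed limits (rad/s): [2.57, 2.57, 3.14, 3.14, 3.14, 3.14].

## Interface

Orientations are given as a rotation vector (axis times angle).
In Python, from workcell import readout, read_camera, bot, spotter gives the robot as it stands.
- The arm moves only by the tool jog_arm, never from a script. Its argument "increments" is a list of rows, each a list of 7 numbers: the shift along the tool's x, y, z in m, then the turn, a rotation vector about the tool's x, y, z in rad, then the opening, from 0 (shut) to 1 (fully open). A call has 1 to 10 rows; each row shifts and turns the pose as measured when the row begins, along the tool's axes as they then stand; what a row does not reach is not made up. A row lasts 1/8 s, in which the tool goes at most 62.5 mm and 10.7 degrees, less where a joint would pass 70% of its speed; a pose out of reach is approached as far as the arm can. A call with a gripper value outside its range is refused whole. The fingers move at their own pace and stop on an object; "force" is the grip in N (left out, the last holds). Time passes only in rows, so rows that do not move let the fingers close. It gives the time, the measured TCP pose, the force and the opening at its end, in the units of the state.
- readout.read_state(): the state, without advancing time (a new reading comes with each control period).
- read_camera(name): name is "scene" or "top" or "wrist"; returns a dict with "img" (400x640x3 uint8, blue, green, red), "range_z" (400x640 float32, m along the optical axis (not along the pixel's ray), 0 where there is no reading), "fx", "fy", "cx", "cy" (pixels), "world_from_camera" (4x4, takes a point from camera to world coordinates). Camera axes: x right, y down, z forward; pixel columns grow to the right and rows downward; lengths in m; the calibration is good to about 2 mm. A picture is of the moment at which its call begins.
- bot.finish_job(): hands the job in, once; it reports no verdict.
Trained networks look in a picture, given as the dict that the camera call returned (one of the last four; its "shot" number tells which), for a name from the list of things; names that differ only in an ending like _2 or _b are one class to them, and where a whole thing is asked for, a point or a joint stands for the part that bears it (a point fixed in the world has none). Each returns a list of dicts, best first, with "p" (0 to 1); they miss things now and then, are a little off and sometimes report something else, mostly with a low value. They report only what shows in the picture. A call takes as long as a camera call.
- spotter.masks_of(picture, thing): "mask" (400x640 bool, what is visible of it) and "location" ([column, row] in pixels, amid what is visible of it).
- spotter.spot_point(picture, thing): "location" ([column, row] in pixels: a listed point, or the origin of a listed thing).
The state is a dict: "time": time; "q": joint angles; "joint_vel": joint speeds; "joint_torque": joint torques, N m; "tool_pos": TCP position; "tcp_rot": TCP orientation; "wrist_force": force on the tool from outside, world axes, zero at the start; "torque": the same for the moment, N m; "width": opening from 0.0 (shut) to 1.0 (fully open).
Only numpy, scipy, OpenCV 4.12 (cv2) and the standard library are available. Lean on these libraries where they do the work, as an engineer would, in place of code of your own. Each camera call takes 0.05 s, during which the arm holds its last target. There are 200 camera calls.

## Working session

There is one attempt and no reset: what is moved stays moved. The work goes in short steps, Python scripts to look and compute and a tool call to move; the robot and the scene stay as the last step left them, time stands still between calls to the robot, and variables do not carry over. Pictures are saved under pics/ and viewed, about 12 in all and at most 16, crops included, and the job is handed in when it is done.

Besides the shell and the picture viewer there is one more tool, called after "Emit:" by a JSON object that holds its "op" and its "data", one argument or row to a line. jog_arm: Moves the arm, as the interface text tells. Its arguments: {"type":"object","properties":{"increments":{"type":"array"},"force":{"type":"number"}},"required":["increments"]}

```bash
mkdir -p pics; ls
cat > h.py <<'E'
import numpy as np, cv2
from workcell import readout, read_camera, bot, spotter
def world(p,c,r,z=None):
    if z is None: z=p["range_z"][int(r),int(c)]
    v=np.array([(c-p["cx"])/p["fx"]*z,(r-p["cy"])/p["fy"]*z,z,1]); return (p["world_from_camera"]@v)[:3]
def cloud(p,m=None):
    r,c=np.nonzero((p["range_z"]>0)&(True if m is None else m)); z=p["range_z"][r,c]
    return np.c_[(c-p["cx"])/p["fx"]*z,(r-p["cy"])/p["fy"]*z,z,np.ones(len(z))]@p["world_from_camera"].T[:,:3]
def onplane(p,c,r,h):
    a=p["world_from_camera"]; d=a[:3,:3]@np.array([(c-p["cx"])/p["fx"],(r-p["cy"])/p["fy"],1]); o=a[:3,3]
    return o+d*(h-o[2])/d[2]
def state():
    s=readout.read_state(); print({k:np.round(s[k],3).tolist() for k in ("time","q","tool_pos","tcp_rot","wrist_force","width")}); return s
E
python3 - <<'E'
from h import *
s=state()
from scipy.spatial.transform import Rotation as R
print(R.from_rotvec(s["tcp_rot"]).as_matrix().round(3))
P={}
for n in("top","scene"):
    p=read_camera(n); cv2.imwrite(f"pics/{n}0.png",p["img"]); print(n,p["world_from_camera"].round(3).tolist(),p["fx"])
    for t in ["bracket_mid","tray_in","pan_floor","poise_grip","pointer_tip","tub_a_mid","screwdriver","square","dish","bitcase"]:
        for d in spotter.spot_point(p,t)[:5]:
            c,r=d["location"]
            if 0<=c<640 and 0<=r<400 and d["p"]>.2: print(t,round(d["p"],2),int(c),int(r),world(p,c,r).round(3))
E
```

```text
pics
{'time': 0.0, 'q': [-1.217, 0.265, 1.605, -0.0, 1.274, -0.037], 'tool_pos': [0.257, -0.623, 0.244], 'tcp_rot': [-1.368, 0.918, -0.915], 'wrist_force': [-1.324, -0.01, -0.038], 'width': 1.003}
[[ 0.381 -0.001  0.925]
 [-0.925  0.002  0.381]
 [-0.002 -1.     0.   ]]
top [[0.009, -0.998, 0.066, 0.51], [-1.0, -0.008, 0.009, 0.069], [-0.008, -0.066, -0.998, 1.704], [0.0, 0.0, 0.0, 1.0]] 467.6897644331772
bracket_mid 0.42 354 228 [ 0.506 -0.058  0.065]
tray_in 0.76 450 250 [ 0.432 -0.41  -0.003]
pan_floor 0.7 350 234 [ 0.485 -0.044  0.066]
poise_grip 0.73 381 194 [ 0.622 -0.142  0.144]
poise_grip 0.43 455 183 [ 0.671 -0.43   0.006]
pointer_tip 0.7 400 200 [ 0.606 -0.219  0.068]
tub_a_mid 0.59 363 144 [ 0.811 -0.091  0.029]
screwdriver 0.76 359 144 [ 0.817 -0.082 -0.003]
screwdriver 0.55 176 226 [0.507 0.577 0.026]
square 0.83 454 180 [ 0.685 -0.426  0.005]
dish 0.73 284 157 [0.761 0.191 0.019]
bitcase 0.84 177 223 [0.517 0.577 0.019]
bitcase 0.49 237 210 [0.566 0.345 0.097]
scene [[-0.832, 0.352, -0.429, 1.134], [0.555, 0.52, -0.65, 0.828], [-0.005, -0.778, -0.628, 0.875], [0.0, 0.0, 0.0, 1.0]] 417.54574785076363
bracket_mid 0.53 323 182 [ 0.524 -0.038  0.098]
tray_in 0.92 287 150 [ 0.443 -0.404  0.002]
pan_floor 0.71 333 188 [ 0.49  -0.034  0.066]
poise_grip 0.63 277 165 [ 0.632 -0.139  0.147]
pointer_tip 0.73 268 170 [ 0.574 -0.323  0.002]
screwdriver 0.79 235 234 [ 0.829 -0.064  0.016]
square 0.71 230 164 [ 0.676 -0.425  0.009]
dish 0.72 298 284 [0.771 0.199 0.01 ]
dish 0.65 481 335 [0.501 0.574 0.019]
bitcase 0.68 480 340 [0.515 0.583 0.022]
```

View pictures.

View pics/top0.png

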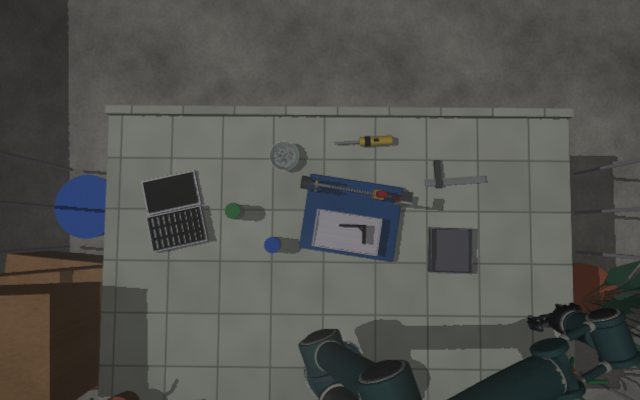

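View pics/scene0.png

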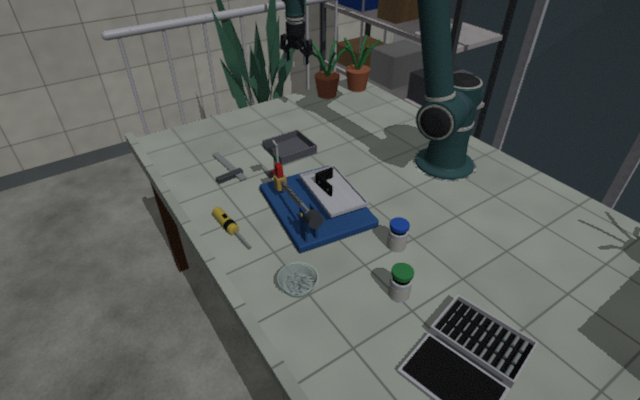

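```bash
cat >> h.py <<'E'
def box(w,x0,x1,y0,y1,z0,z1):
    return w[(w[:,0]>x0)&(w[:,0]<x1)&(w[:,1]>y0)&(w[:,1]<y1)&(w[:,2]>z0)&(w[:,2]<z1)]
def rect(w):
    (c,s,a)=cv2.minAreaRect(w[:,:2].astype(np.float32)*1000); return np.round(c,0),np.round(s,0),round(a,1),np.median(w[:,2]).round(4),len(w)
E
python3 - <<'E'
from h import *
p=read_camera("top"); w=cloud(p)
b=box(w,.4,.6,-.2,.1,.088,.12); print("bracket",rect(b),cv2.boxPoints(cv2.minAreaRect(b[:,:2].astype(np.float32)*1000)).round().tolist())
print("base",rect(box(w,.35,.75,-.25,.25,.02,.04)),"pan",rect(box(w,.38,.6,-.2,.15,.052,.08)))
print("tray",rect(box(w,.3,.55,-.55,-.28,.025,.045)))
for n,r in dict(blue=(.4,.55,.1,.3),green=(.5,.7,.25,.45)).items():
    t=box(w,*r,.055,.13); print(n,rect(t),t[:,2].max(),t[t[:,2]>t[:,2].max()-.01][:,:2].mean(0))
print("other tall",[ (np.round(q,2).tolist()) for q in box(w,.2,1,.1,.8,.055,.3)[::40]])
print("beam",[ (np.round(q,3).tolist()) for q in box(w,.56,.75,-.28,.2,.08,.3)[::30]])
# bracket points
print(np.round(b[::6],3).tolist())
p2=read_camera("scene"); w=cloud(p2); b=box(w,.4,.58,-.2,.1,.085,.12); print("scene bracket",rect(b),rect(b[b[:,2]>.098]))
for n,r in dict(blue=(.4,.55,.1,.3),green=(.5,.7,.25,.45)).items():
    t=box(w,*r,.055,.13); print(n,rect(t),t[:,2].max(),t[t[:,2]>t[:,2].max()-.006][:,:2].mean(0))
c=np.hstack([cv2.resize(p["img"][160:270,290:420],None,fx=3,fy=3,interpolation=2),cv2.resize(p2["img"][130:240,250:380],None,fx=3,fy=3,interpolation=2)]); cv2.imwrite("pics/c1.png",np.clip(c*1.8,0,255))
E
```

```text
bracket (array([ 516., -118.]), array([ 90., 210.]), 21.0, np.float64(0.1024), 116) [[437.0, -36.0], [512.0, -232.0], [596.0, -200.0], [520.0, -4.0]]
base (array([572.,  15.]), array([487., 324.]), 84.7, np.float64(0.0293), 4101) pan (array([519., -54.]), array([267., 188.]), 81.8, np.float64(0.064), 2350)
tray (array([ 432., -404.]), array([152., 160.]), 89.1, np.float64(0.0333), 289)
blue (array([447., 227.]), array([54., 54.]), 45.3, np.float64(0.0874), 218) 0.09919082172608462 [0.44606524 0.22495837]
green (array([565., 363.]), array([52., 55.]), 0.8, np.float64(0.0907), 223) 0.10104965960505408 [0.56455948 0.36365109]
other tall [[0.68, 0.13, 0.11], [0.66, 0.12, 0.15], [0.65, 0.11, 0.14], [0.59, 0.37, 0.09], [0.58, 0.37, 0.09], [0.57, 0.34, 0.09], [0.56, 0.38, 0.09], [0.55, 0.36, 0.09], [0.54, 0.37, 0.09], [0.47, 0.21, 0.08], [0.46, 0.22, 0.09], [0.45, 0.25, 0.09], [0.44, 0.23, 0.1], [0.43, 0.25, 0.09]]
beam [[0.684, 0.125, 0.114], [0.674, 0.077, 0.142], [0.667, 0.11, 0.148], [0.669, 0.084, 0.096], [0.656, 0.12, 0.15], [0.656, 0.077, 0.126], [0.652, 0.043, 0.13], [0.65, 0.016, 0
[... 705 characters left out ...]
, 0.091], [0.498, -0.085, 0.096], [0.491, -0.086, 0.094], [0.484, -0.085, 0.095], [0.478, -0.085, 0.097], [0.471, -0.085, 0.102], [0.464, -0.088, 0.105], [0.457, -0.089, 0.099]]
scene bracket (array([512., -60.]), array([110.,  54.]), 52.6, np.float64(0.0987), 205) (array([512., -60.]), array([110.,  54.]), 52.7, np.float64(0.1029), 108)
blue (array([454., 229.]), array([56., 54.]), 48.1, np.float64(0.0861), 370) 0.09236782962674106 [0.45257741 0.22916526]
green (array([569., 365.]), array([55., 54.]), 55.8, np.float64(0.0902), 511) 0.09575679591023911 [0.56903396 0.36585102][ WARN:0@3.094] global loadsave.cpp:1063 imwrite_ Unsupported depth image for selected encoder is fallbacked to CV_8U.
```

View pics/c1.png

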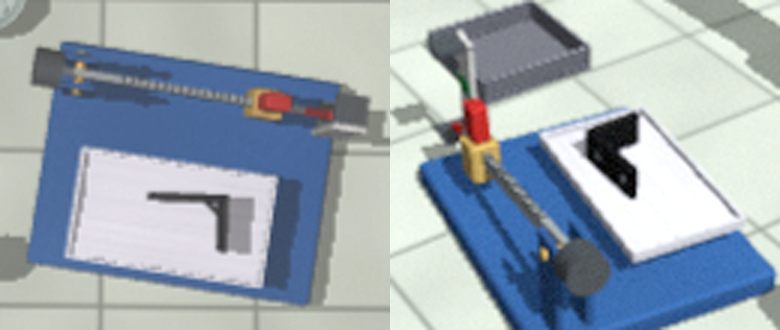

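Emit:
{"op": "jog_arm", "data": {
  "increments": [
    [0, 0, 0, 0, -0.17, 0, 1],
    [0, 0, 0, 0, -0.17, 0, 1],
    [0, 0, 0, 0, -0.17, 0, 1],
    [0, 0, 0, 0, -0.17, 0, 1],
    [0, 0, 0, 0, -0.17, 0, 1],
    [0, 0, 0, 0, -0.17, 0, 1],
    [0, 0, 0, 0, -0.17, 0, 1]
  ]
}}

```text
time: 2.08
tool_pos: [0.2571, -0.6241, 0.2453]
tcp_rot: [-1.57, -0.038, 0.038]
wrist_force: [-0.1, -0.5, -0.9]
width: 1.0
```

Emit:
{"op": "jog_arm", "data": {
  "increments": [
    [0.026, 0, 0.056, 0, 0.048, 0, 1],
    [0.026, 0, 0.056, 0, 0, 0, 1],
    [0.026, 0, 0.056, 0, 0, 0, 1],
    [0.026, 0, 0.056, 0, 0, 0, 1],
    [0.026, 0, 0.056, 0, 0, 0, 1],
    [0.026, 0, 0.056, 0, 0, 0, 1],
    [0.026, 0, 0.056, 0, 0, 0, 1],
    [0.026, 0, 0.056, 0, 0, 0, 1],
    [0.026, 0, 0.056, 0, 0, 0, 1],
    [0.026, 0, 0.056, 0, 0, 0, 1]
  ]
}}

```text
time: 3.32
tool_pos: [0.5184, -0.0584, 0.2467]
tcp_rot: [-1.575, -0.0, -0.013]
wrist_force: [0.4, -0.2, 0.2]
width: 1.001
```

Run:
```python
from h import *
state()
p=read_camera("wrist"); cv2.imwrite("pics/w1.png",p["img"]); print(p["world_from_camera"].round(3).tolist(),p["fx"])
w=cloud(p); b=box(w,.4,.58,-.2,.1,.096,.115); print(rect(b)); 
l=b[(b[:,0]>.505)]; print(rect(l), cv2.fitLine(l[:,:2].astype(np.float32),2,0,.01,.01).ravel())
s=b[b[:,0]<.5]; print(rect(s))
print("pan",rect(box(w,.38,.6,-.2,.15,.06,.068)))
for t in ("bracket_mid","pan_floor"):
  for d in spotter.spot_point(p,t)[:2]:
    c,r=d["location"]; print(t,d["p"],c,r,onplane(p,c,r,.084 if t[0]=='b' else .064))
```

```text
{'time': 3.325, 'q': [-0.158, -0.035, 1.932, -0.003, 1.235, -0.149], 'tool_pos': [0.518, -0.058, 0.247], 'tcp_rot': [-1.575, -0.0, -0.013], 'wrist_force': [0.423, -0.208, 0.163], 'width': 1.001}
[[1.0, -0.01, 0.006, 0.518], [-0.008, -0.964, -0.267, 0.009], [0.009, 0.267, -0.964, 0.375], [0.0, 0.0, 0.0, 1.0]] 303.9332025834436
(array([491., -49.]), array([90., 65.]), 88.8, np.float64(0.1032), 1585)
(array([516., -49.]), array([89., 17.]), 87.4, np.float64(0.1033), 1046) [ 0.06441774  0.997923    0.5182628  -0.05032708]
(array([479., -89.]), array([10., 42.]), 88.8, np.float64(0.1031), 485)
pan (array([525., -56.]), array([264., 187.]), 81.8, np.float64(0.0635), 25049)
bracket_mid 0.95 315.2 176.3 [ 0.51909882 -0.04954073  0.084     ]
pan_floor 0.69 292.7 155.6 [ 0.49642436 -0.03186117  0.064     ]
```

View pics/w1.png

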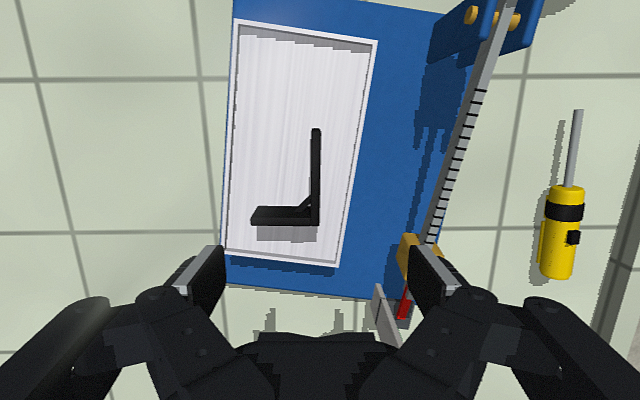

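Emit:
{"op": "jog_arm", "data": {
  "increments": [
    [0.001, 0.05, 0.008, 0, 0, 0, 1],
    [0, 0.05, 0, 0, 0, 0, 1],
    [0, 0.05, 0, 0, 0, 0, 1],
    [0, 0.003, 0, 0, 0, 0, 0.5],
    [0, 0, 0, 0, 0, 0, 0],
    [0, 0, 0, 0, 0, 0, 0],
    [0, 0, 0, 0, 0, 0, 0],
    [0, 0, 0, 0, 0, 0, 0],
    [0, 0, 0, 0, 0, 0, 0]
  ],
  "force": 60
}}

```text
time: 4.6
tool_pos: [0.5268, -0.0572, 0.1005]
tcp_rot: [-1.58, -0.014, -0.024]
wrist_force: [-0.3, 0.7, 0.4]
width: 0.089
```

Emit:
{"op": "jog_arm", "data": {
  "increments": [
    [0, -0.03, 0, 0, 0, 0, 0],
    [0, -0.05, 0, 0, 0, 0, 0],
    [0, -0.05, 0, 0, 0, 0, 0],
    [0, -0.03, 0, 0, 0, 0, 0]
  ]
}}

```text
time: 5.1
tool_pos: [0.5204, -0.0548, 0.2611]
tcp_rot: [-1.579, -0.009, -0.017]
wrist_force: [0.6, 0.1, -1.1]
width: 0.091
```

Run:
```python
from h import *
s=state()
from scipy.spatial.transform import Rotation as R
print(R.from_rotvec(s["tcp_rot"]).as_matrix().round(3))
p=read_camera("wrist"); cv2.imwrite("pics/w2.png",p["img"])
for d in spotter.spot_point(p,"bracket_mid")[:2]:
    c,r=d["location"]; print(d["p"],c,r,onplane(p,c,r,s["tool_pos"][2]-.012))
m=spotter.masks_of(p,"bracket_mid")
if m: w=cloud(p,m[0]["mask"]); print(rect(w),w[:,2].min(),w[:,2].max())
```

```text
{'time': 5.1, 'q': [-0.149, -0.046, 1.917, -0.006, 1.253, -0.142], 'tool_pos': [0.52, -0.055, 0.261], 'tcp_rot': [-1.579, -0.009, -0.017], 'wrist_force': [0.574, 0.091, -1.142], 'width': 0.091}
[[ 1.     0.017  0.006]
 [-0.005 -0.008  1.   ]
 [ 0.017 -1.    -0.008]]
0.94 315.8 234.8 [ 0.52060732 -0.04515362  0.2491498 ]
(array([511., -51.]), array([101.,  77.]), 76.1, np.float64(0.2659), 3916) 0.062486022184774115 0.3219837628177667
```

View pics/w2.png

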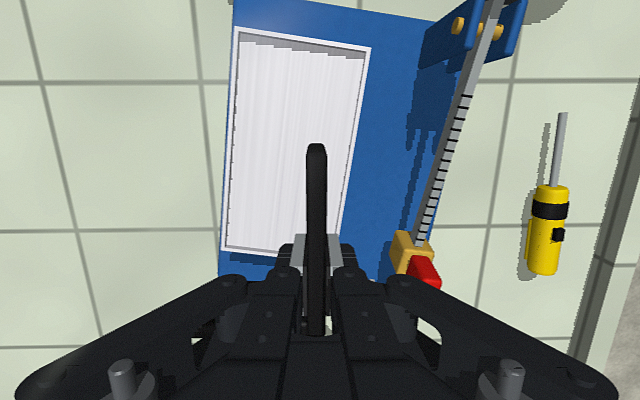

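Emit:
{"op": "jog_arm", "data": {
  "increments": [
    [-0.008, 0, -0.051, 0, 0, 0.017, 0],
    [-0.008, 0, -0.051, 0, 0, 0, 0],
    [-0.008, 0, -0.051, 0, 0, 0, 0],
    [-0.008, 0, -0.051, 0, 0, 0, 0],
    [-0.008, 0, -0.051, 0, 0, 0, 0],
    [-0.008, 0, -0.051, 0, 0, 0, 0],
    [-0.008, 0, -0.051, 0, 0, 0, 0],
    [0, 0, 0, 0, 0, 0, 0]
  ]
}}

```text
time: 6.25
tool_pos: [0.4551, -0.4163, 0.2407]
tcp_rot: [-1.563, 0.017, 0.016]
wrist_force: [-0.2, 0.9, -0.3]
width: 0.088
```

Run:
```python
from h import *
s=state()
p=read_camera("wrist"); w=cloud(p)
print("tray",rect(box(w,.33,.53,-.5,-.3,.03,.04)))
for d in spotter.spot_point(p,"bracket_mid")[:1]:
    c,r=d["location"]; print(d["p"],c,r,onplane(p,c,r,s["tool_pos"][2]-.012))
for d in spotter.spot_point(p,"tray_in")[:1]:
    c,r=d["location"]; print(d["p"],c,r,onplane(p,c,r,.005))
```

```text
{'time': 6.25, 'q': [-0.776, 0.171, 1.724, -0.01, 1.267, -0.773], 'tool_pos': [0.455, -0.416, 0.241], 'tcp_rot': [-1.563, 0.017, 0.016], 'wrist_force': [-0.22, 0.944, -0.328], 'width': 0.088}
tray (array([ 435., -404.]), array([150., 160.]), 89.0, np.float64(0.0341), 2557)
0.65 317.2 236.4 [ 0.45554953 -0.40743809  0.22874901]
0.79 302.5 164.3 [ 0.43389797 -0.40459317  0.005     ]
```

Emit:
{"op": "jog_arm", "data": {
  "increments": [
    [0.003, 0.05, 0.003, 0, 0, 0, 0],
    [0.001, 0.05, 0, 0, 0, 0, 0],
    [0, 0.05, 0, 0, 0, 0, 0],
    [0, 0.03, 0, 0, 0, 0, 0],
    [0, 0.008, 0, 0, 0, 0, 0],
    [0, 0, 0, 0, 0, 0, 0]
  ]
}}

```text
time: 7.15
tool_pos: [0.4606, -0.399, 0.05]
tcp_rot: [-1.562, 0.003, 0.025]
wrist_force: [0.6, 0.4, -0.9]
width: 0.089
```

Emit:
{"op": "jog_arm", "data": {
  "increments": [
    [0.002, 0.006, -0.012, 0, 0, 0, 0],
    [0, 0, 0, 0, 0, 0, 0],
    [0, 0, 0, 0, 0, 0, 0.3],
    [0, 0, 0, 0, 0, 0, 0.3],
    [0, 0, 0, 0, 0, 0, 0.3],
    [0, -0.03, 0, 0, 0, 0, 0.3],
    [0, -0.05, 0, 0, 0, 0, 0.3],
    [0, -0.05, 0, 0, 0, 0, 0.3],
    [0, -0.05, 0, 0, 0, 0, 1],
    [0, -0.02, 0, 0, 0, 0, 1]
  ]
}}

```text
time: 8.4
tool_pos: [0.4667, -0.4136, 0.2524]
tcp_rot: [-1.564, 0.001, 0.023]
wrist_force: [-0.3, -0.6, 0.8]
width: 0.713
```

Run:
```python
from h import *
s=state()
p=read_camera("wrist"); w=cloud(p); cv2.imwrite("pics/w3.png",p["img"])
for d in spotter.spot_point(p,"bracket_mid")[:1]:
    c,r=d["location"]; print(d["p"],c,r,onplane(p,c,r,.025))
print(rect(box(w,.36,.505,-.47,-.335,.037,.08)))
p=read_camera("top");w=cloud(p)
for n,r in dict(blue=(.35,.55,.1,.35),green=(.48,.7,.25,.5)).items():
    t=box(w,*r,.055,.13); print(n,rect(t))
```

```text
{'time': 8.4, 'q': [-0.762, 0.173, 1.7, -0.006, 1.284, -0.774], 'tool_pos': [0.467, -0.414, 0.252], 'tcp_rot': [-1.564, 0.001, 0.023], 'wrist_force': [-0.301, -0.572, 0.769], 'width': 0.713}
0.89 317.7 168.4 [ 0.46519234 -0.4057203   0.025     ]
(array([ 439., -405.]), array([65., 88.]), 1.1, np.float64(0.0443), 1042)
blue (array([490., 276.]), array([185.,  54.]), 49.3, np.float64(0.0875), 230)
green (array([565., 364.]), array([52., 55.]), 0.6, np.float64(0.0909), 227)
```

View pics/w3.png

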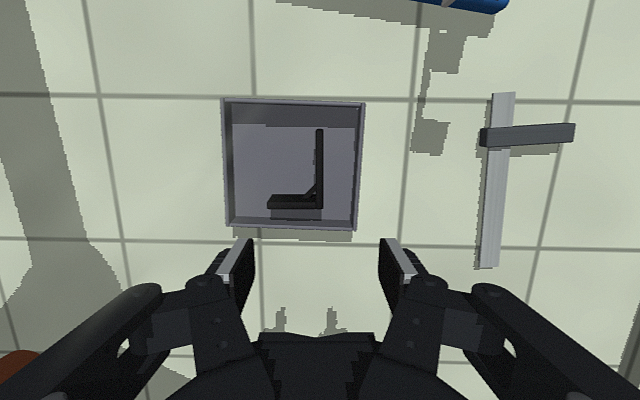

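Emit:
{"op": "jog_arm", "data": {
  "increments": [
    [-0.002, 0, 0.058, 0, 0, 0, 0],
    [-0.002, 0, 0.058, 0, 0, 0, 0],
    [-0.002, 0, 0.058, 0, 0, 0, 0],
    [-0.002, 0, 0.058, 0, 0, 0, 0],
    [-0.002, 0, 0.058, 0, 0, 0, 0],
    [-0.002, 0, 0.058, 0, 0, 0, 0],
    [-0.002, 0, 0.058, 0, 0, 0, 0],
    [-0.002, 0, 0.058, 0, 0, 0, 0],
    [-0.002, 0, 0.058, 0, 0, 0, 0],
    [-0.002, 0, 0.058, 0, 0, 0, 0]
  ]
}}

```text
time: 9.8
tool_pos: [0.4268, 0.1822, 0.2346]
tcp_rot: [-1.554, 0.035, 0.041]
wrist_force: [0.6, 0.2, -0.3]
width: 0.003
```

```bash
cat >> h.py <<'E'
def circ(w,lo=.004):
    zt=np.percentile(w[:,2],97); t=w[w[:,2]>zt-lo]; c,r=cv2.minEnclosingCircle(t[:,:2].astype(np.float32)*1000); return np.round(c,1),round(r,1),np.median(t[:,2]).round(4),len(t)
E
python3 - <<'E'
from h import *
s=state()
p=read_camera("wrist"); w=cloud(p); cv2.imwrite("pics/w4.png",p["img"])
for d in spotter.masks_of(p,"tub_c_mid")[:3]:
    t=cloud(p,d["mask"]); print(d["p"],d["location"],circ(t), rect(t))
E
```

```text
{'time': 9.8, 'q': [0.327, -0.11, 2.026, 0.033, 1.267, 0.313], 'tool_pos': [0.427, 0.182, 0.235], 'tcp_rot': [-1.554, 0.035, 0.041], 'wrist_force': [0.56, 0.212, -0.255], 'width': 0.003}
0.55 [349.5, 143.3] (array([449.8, 227.8]), 27.9, np.float64(0.0877), 3035) (array([454., 219.]), array([68., 74.]), 66.7, np.float64(0.0877), 3115)
```

View pics/w4.png

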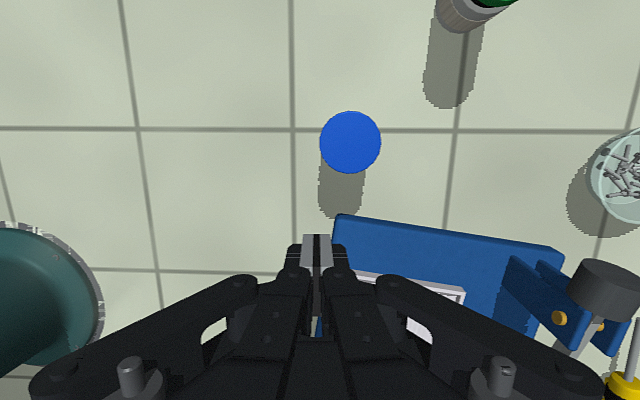

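Emit:
{"op": "jog_arm", "data": {
  "increments": [
    [0.023, 0, 0.045, -0.017, -0.048, 0, 0],
    [0, 0.05, 0, 0, 0, 0, 0],
    [0, 0.05, 0, 0, 0, 0, 0],
    [0, 0.02, 0, 0, 0, 0, 0],
    [0, 0, 0, 0, 0, 0, 0]
  ]
}}

```text
time: 10.52
tool_pos: [0.4378, 0.2277, 0.1026]
tcp_rot: [-1.575, -0.002, 0.098]
wrist_force: [-1.0, 0.8, 0.6]
width: -0.002
```

```bash
cat >> h.py <<'E'
from scipy.spatial.transform import Rotation as R
def fix(s,yaw=0):
    D=R.from_euler("z",yaw)*R.from_euler("x",-np.pi/2); print("turn",(R.from_rotvec(s["tcp_rot"]).inv()*D).as_rotvec().round(3))
E
python3 -c "
from h import *
fix(state())"
```

```text
{'time': 10.525, 'q': [0.417, 0.095, 2.086, 0.021, 1.018, 0.342], 'tool_pos': [0.438, 0.228, 0.103], 'tcp_rot': [-1.575, -0.002, 0.098], 'wrist_force': [-1.035, 0.84, 0.557], 'width': -0.002}
turn [ 0.005  0.063 -0.061]
```

Emit:
{"op": "jog_arm", "data": {
  "increments": [
    [0.006, 0, 0, 0.005, 0.063, -0.061, 0],
    [0.006, 0, 0, 0, 0, 0, 0],
    [0, 0, 0, 0, 0, 0, 0]
  ]
}}

```text
time: 10.9
tool_pos: [0.4502, 0.2267, 0.103]
tcp_rot: [-1.571, 0.002, -0.001]
wrist_force: [-0.3, -0.3, 0.1]
width: -0.0
```

```bash
python3 -c "
from h import *
fix(state())"
```

```text
{'time': 10.9, 'q': [0.417, 0.079, 2.102, -0.0, 0.961, 0.419], 'tool_pos': [0.45, 0.227, 0.103], 'tcp_rot': [-1.571, 0.002, -0.001], 'wrist_force': [-0.255, -0.336, 0.086], 'width': -0.0}
turn [ 0.001 -0.002 -0.001]
```

Emit:
{"op": "jog_arm", "data": {
  "increments": [
    [0, 0.004, 0, 0, 0, 0, 0],
    [0, 0.004, 0, 0, 0, 0, 0],
    [0, 0.004, 0, 0, 0, 0, 0],
    [0, 0.004, 0, 0, 0, 0, 0]
  ]
}}

```text
time: 11.4
tool_pos: [0.4516, 0.2269, 0.0898]
tcp_rot: [-1.571, 0.002, -0.001]
wrist_force: [-8.5, -3.5, 32.9]
width: 0.005
```

Emit:
{"op": "jog_arm", "data": {
  "increments": [
    [0, -0.02, 0, 0, 0, 0, 0],
    [0, -0.04, 0, 0, 0, 0, 0.5],
    [0, -0.04, 0, 0, 0, 0, 1],
    [0, -0.04, -0.03, 0, 0, 0, 1],
    [0, 0, 0, 0, 0, 0, 1]
  ]
}}

```text
time: 12.02
tool_pos: [0.4517, 0.1962, 0.2326]
tcp_rot: [-1.572, 0.002, 0.003]
wrist_force: [0.7, 0.3, -0.2]
width: 0.847
```

Run:
```python
from h import *
s=state();fix(s)
p=read_camera("wrist"); w=cloud(p); 
t=box(w,.4,.5,.17,.28,.05,.12); print(circ(t))
```

```text
{'time': 12.025, 'q': [0.359, -0.075, 1.997, -0.0, 1.223, 0.358], 'tool_pos': [0.452, 0.196, 0.233], 'tcp_rot': [-1.572, 0.002, 0.003], 'wrist_force': [0.693, 0.266, -0.219], 'width': 0.847}
turn [ 0.001  0.001 -0.003]
(array([449.8, 228.1]), 27.8, np.float64(0.0755), 2719)
```

Emit:
{"op": "jog_arm", "data": {
  "increments": [
    [-0.002, 0, 0.032, 0, 0, 0, 1],
    [0, 0, 0, 0, 0, 0, 1],
    [0, 0.05, 0, 0, 0, 0, 1],
    [0, 0.05, 0, 0, 0, 0, 1]
  ]
}}

```text
time: 12.58
tool_pos: [0.4485, 0.2298, 0.1273]
tcp_rot: [-1.572, 0.001, 0.005]
wrist_force: [1.1, 0.1, 0.2]
width: 0.997
```

Run:
```python
from h import *
s=state();fix(s)
```

```text
{'time': 12.575, 'q': [0.424, 0.051, 2.081, 0.001, 1.015, 0.42], 'tool_pos': [0.449, 0.23, 0.127], 'tcp_rot': [-1.572, 0.001, 0.005], 'wrist_force': [1.144, 0.136, 0.174], 'width': 0.997}
turn [ 0.001  0.003 -0.004]
```

Emit:
{"op": "jog_arm", "data": {
  "increments": [
    [0.001, 0.04, -0.001, 0, 0, -0.004, 1],
    [0, 0.035, 0, 0, 0, 0, 1],
    [0, 0, 0, 0, 0, 0, 0.5],
    [0, 0, 0, 0, 0, 0, 0.5],
    [0, 0, 0, 0, 0, 0, 0.5],
    [0, 0, 0, 0, 0, 0, 0.5],
    [0, 0, 0, 0, 0, 0, 0.5]
  ],
  "force": 40
}}

```text
time: 13.45
tool_pos: [0.4448, 0.2259, 0.0458]
tcp_rot: [-1.577, 0.004, 0.011]
wrist_force: [-0.0, 0.8, -1.3]
width: 0.646
```

Emit:
{"op": "jog_arm", "data": {
  "increments": [
    [0, -0.04, 0, 0, 0, 0, 0.5],
    [0, -0.05, 0, 0, 0, 0, 0.5],
    [0, -0.05, 0, 0, 0, 0, 0.5]
  ]
}}

```text
time: 13.82
tool_pos: [0.4417, 0.2249, 0.1843]
tcp_rot: [-1.582, 0.013, 0.02]
wrist_force: [0.8, 1.1, -2.3]
width: 0.643
```

Run:
```python
from h import *
s=state();fix(s)
p=read_camera("top"); w=cloud(p); 
t=box(w,.4,.5,.17,.3,.05,.12); print(rect(t))
a=box(w,.4,.6,-.17,.13,.062,.09); print("pan top",rect(a))
a=box(w,.4,.59,-.17,.13,.055,.0695); print("pan",rect(a))
t=box(w,.5,.7,.25,.48,.05,.12); print(rect(t))
```

```text
{'time': 13.825, 'q': [0.422, -0.014, 2.031, -0.002, 1.148, 0.418], 'tool_pos': [0.442, 0.225, 0.184], 'tcp_rot': [-1.582, 0.013, 0.02], 'wrist_force': [0.764, 1.078, -2.315], 'width': 0.643}
turn [ 0.011  0.005 -0.021]
(array([0., 0.]), array([0., 0.]), 0.0, np.float64(nan), 0)
pan top (array([493., -32.]), array([230., 130.]), 81.7, np.float64(0.0657), 1713)
pan (array([494., -32.]), array([230., 130.]), 81.7, np.float64(0.0634), 2156)
(array([565., 364.]), array([55., 52.]), 89.3, np.float64(0.0905), 230)
  return _methods._mean(a, axis=axis, dtype=dtype,
  ret = ret.dtype.type(ret / rcount)
```

Emit:
{"op": "jog_arm", "data": {
  "increments": [
    [0.007, -0.02, -0.051, 0.011, 0.005, -0.021, 0.5],
    [0.007, 0, -0.051, 0, 0, 0, 0.5],
    [0.007, 0, -0.051, 0, 0, 0, 0.5],
    [0.007, 0, -0.051, 0, 0, 0, 0.5],
    [0.007, 0, -0.051, 0, 0, 0, 0.5],
    [0.007, 0, -0.051, 0, 0, 0, 0.5],
    [0, 0, 0, 0, 0, 0, 0.5]
  ]
}}

```text
time: 14.75
tool_pos: [0.4923, -0.0863, 0.2176]
tcp_rot: [-1.564, -0.023, -0.016]
wrist_force: [-0.1, -0.1, -2.3]
width: 0.646
```

Run:
```python
from h import *
s=state();fix(s)
```

```text
{'time': 14.75, 'q': [-0.232, -0.066, 2.017, 0.013, 1.167, -0.241], 'tool_pos': [0.492, -0.086, 0.218], 'tcp_rot': [-1.564, -0.023, -0.016], 'wrist_force': [-0.075, -0.053, -2.283], 'width': 0.646}
turn [-0.007  0.004  0.025]
```

Emit:
{"op": "jog_arm", "data": {
  "increments": [
    [-0.004, 0, 0.003, -0.007, 0.004, 0.025, 0.5],
    [0, 0.04, 0, 0, 0, 0, 0.5],
    [0, 0.04, 0, 0, 0, 0, 0.5],
    [0, 0.02, 0, 0, 0, 0, 0.5],
    [0, 0, 0, 0, 0, 0, 0.5]
  ]
}}

```text
time: 15.38
tool_pos: [0.4873, -0.0771, 0.1157]
tcp_rot: [-1.571, -0.002, 0.007]
wrist_force: [0.3, -0.0, -1.0]
width: 0.647
```

Run:
```python
from h import *
s=state();fix(s)
```

```text
{'time': 15.375, 'q': [-0.207, 0.044, 2.112, -0.0, 0.989, -0.212], 'tool_pos': [0.487, -0.077, 0.116], 'tcp_rot': [-1.571, -0.002, 0.007], 'wrist_force': [0.336, -0.034, -1.003], 'width': 0.647}
turn [-0.     0.005 -0.003]
```

Emit:
{"op": "jog_arm", "data": {
  "increments": [
    [0, 0.006, -0.004, 0, 0, 0, 0.5],
    [0, 0.004, 0, 0, 0, 0, 0.5],
    [0, 0, 0, 0, 0, 0, 0.5],
    [0, 0, 0, 0, 0, 0, 0.8],
    [0, 0, 0, 0, 0, 0, 1],
    [0, 0, 0, 0, 0, 0, 1],
    [0, 0, 0, 0, 0, 0, 1]
  ]
}}

```text
time: 16.25
tool_pos: [0.4914, -0.0808, 0.1105]
tcp_rot: [-1.573, -0.01, 0.001]
wrist_force: [0.6, 0.3, 0.6]
width: 0.996
```

Emit:
{"op": "jog_arm", "data": {
  "increments": [
    [0, -0.02, 0, 0, 0, 0, 1],
    [0, -0.05, 0, 0, 0, 0, 1],
    [0, -0.05, 0, 0, 0, 0, 1],
    [0, -0.02, 0.02, 0, 0, 0, 1],
    [0.01, 0, 0.058, 0, 0, 0, 0.5],
    [0.01, 0, 0.058, 0, 0, 0, 0],
    [0.01, 0, 0.058, 0, 0, 0, 0],
    [0.01, 0, 0.058, 0, 0, 0, 0],
    [0.01, 0, 0.058, 0, 0, 0, 0],
    [0.01, 0, 0.058, 0, 0, 0, 0]
  ]
}}

```text
time: 17.5
tool_pos: [0.5517, 0.2944, 0.2569]
tcp_rot: [-1.572, -0.007, -0.01]
wrist_force: [2.0, -0.2, 0.6]
width: -0.002
```

Run:
```python
from h import *
s=state();fix(s)
p=read_camera("top"); w=cloud(p); cv2.imwrite("pics/t2.png",cv2.resize(p["img"][120:300,160:480],None,fx=2.4,fy=2.4))
t=box(w,.43,.54,-.13,-.03,.105,.15); print("blue on pan",rect(t),circ(t))
t=box(w,.5,.7,.25,.48,.05,.12); print(rect(t))
p=read_camera("wrist"); w=cloud(p)
t=box(w,.5,.65,.28,.45,.05,.12); print(circ(t))
```

```text
{'time': 17.5, 'q': [0.454, 0.158, 1.709, -0.007, 1.265, 0.458], 'tool_pos': [0.552, 0.294, 0.257], 'tcp_rot': [-1.572, -0.007, -0.01], 'wrist_force': [1.958, -0.218, 0.624], 'width': -0.002}
turn [ 0.002 -0.002  0.011]
blue on pan (array([503., -51.]), array([50., 40.]), 0.5, np.float64(0.1391), 183) (array([503.1, -45.1]), 27.1, np.float64(0.1424), 58)
(array([0., 0.]), array([0., 0.]), 0.0, np.float64(nan), 0)
(array([566.9, 365.2]), 27.9, np.float64(0.091), 2790)
  return _methods._mean(a, axis=axis, dtype=dtype,
  ret = ret.dtype.type(ret / rcount)
```

View pics/t2.png

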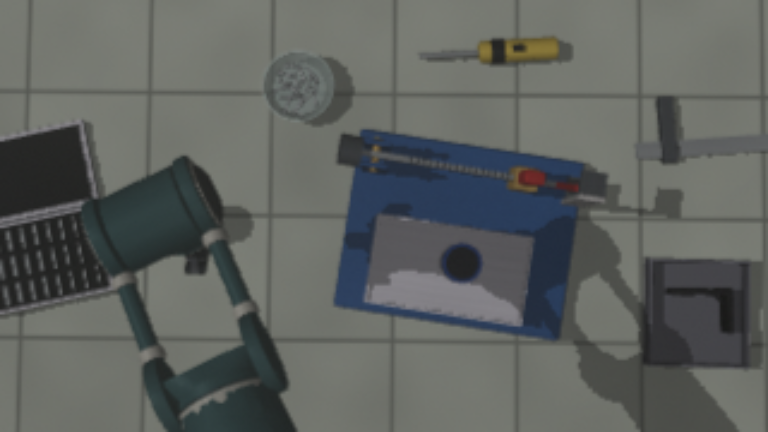

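Emit:
{"op": "jog_arm", "data": {
  "increments": [
    [0.013, 0, 0.035, 0, 0, 0.011, 0],
    [0, 0, 0.035, 0, 0, 0, 0],
    [0, 0.05, 0, 0, 0, 0, 0],
    [0, 0.05, 0, 0, 0, 0, 0],
    [0, 0.03, 0, 0, 0, 0, 0],
    [0, 0, 0, 0, 0, 0, 0]
  ]
}}

```text
time: 18.35
tool_pos: [0.565, 0.3677, 0.1232]
tcp_rot: [-1.572, -0.003, 0.003]
wrist_force: [-0.3, -0.4, -0.3]
width: 0.001
```

Run:
```python
from h import *
s=state();fix(s)
```

```text
{'time': 18.35, 'q': [0.54, 0.357, 1.718, -0.001, 1.068, 0.537], 'tool_pos': [0.565, 0.368, 0.123], 'tcp_rot': [-1.572, -0.003, 0.003], 'wrist_force': [-0.283, -0.363, -0.292], 'width': 0.001}
turn [ 0.001  0.004 -0.001]
```

Emit:
{"op": "jog_arm", "data": {
  "increments": [
    [0.002, 0.014, -0.002, 0, 0, 0, 0],
    [0, 0.006, 0, 0, 0, 0, 0],
    [0, 0.004, 0, 0, 0, 0, 0],
    [0, 0.004, 0, 0, 0, 0, 0],
    [0, 0.004, 0, 0, 0, 0, 0],
    [0, 0.003, 0, 0, 0, 0, 0]
  ]
}}

```text
time: 19.1
tool_pos: [0.5732, 0.3676, 0.1]
tcp_rot: [-1.565, -0.012, -0.008]
wrist_force: [-3.3, -1.7, 7.4]
width: -0.003
```

Emit:
{"op": "jog_arm", "data": {
  "increments": [
    [-0.002, 0.005, 0, 0, 0, 0, 0],
    [-0.002, 0.005, 0, 0, 0, 0, 0],
    [0, 0.004, 0, 0, 0, 0, 0]
  ]
}}

```text
time: 19.48
tool_pos: [0.5732, 0.3692, 0.0945]
tcp_rot: [-1.56, -0.019, -0.015]
wrist_force: [-2.0, -1.5, 5.5]
width: -0.0
```

Emit:
{"op": "jog_arm", "data": {
  "increments": [
    [-0.001, 0.005, 0, 0, 0, 0, 0],
    [-0.001, 0.005, 0, 0, 0, 0, 0],
    [0, 0.005, 0, 0, 0, 0, 0]
  ]
}}

```text
time: 19.85
tool_pos: [0.5774, 0.3715, 0.093]
tcp_rot: [-1.555, -0.03, -0.025]
wrist_force: [-3.3, -4.4, 18.0]
width: 0.002
```

Emit:
{"op": "jog_arm", "data": {
  "increments": [
    [0, -0.03, 0, 0, 0, 0, 0],
    [0, -0.05, 0, 0, 0, 0, 0.5],
    [0, -0.05, -0.02, 0, 0, 0.035, 1],
    [0, 0, 0, 0, 0, 0, 1],
    [0, 0, 0, 0, 0, 0, 1]
  ]
}}

```text
time: 20.48
tool_pos: [0.5756, 0.3502, 0.2334]
tcp_rot: [-1.549, -0.01, -0.004]
wrist_force: [-0.5, -0.3, -0.7]
width: 0.848
```

Run:
```python
from h import *
s=state();fix(s)
p=read_camera("wrist"); w=cloud(p)
t=box(w,.5,.65,.28,.45,.05,.12); print(circ(t))
```

```text
{'time': 20.475, 'q': [0.502, 0.257, 1.635, 0.015, 1.231, 0.494], 'tool_pos': [0.576, 0.35, 0.233], 'tcp_rot': [-1.549, -0.01, -0.004], 'wrist_force': [-0.537, -0.275, -0.706], 'width': 0.848}
turn [-0.022  0.004  0.009]
(array([566.8, 365.4]), 27.8, np.float64(0.0755), 2575)
```

Cap home. Grasp the green tub at (0.567, 0.365).

Emit:
{"op": "jog_arm", "data": {
  "increments": [
    [-0.009, 0, 0.015, -0.022, 0.004, 0.009, 1],
    [0, 0, 0, 0, 0, 0, 1],
    [0, 0.05, 0, 0, 0, 0, 1],
    [0, 0.05, 0, 0, 0, 0, 1],
    [0, 0, 0, 0, 0, 0, 1]
  ]
}}

```text
time: 21.15
tool_pos: [0.5653, 0.3639, 0.1269]
tcp_rot: [-1.575, 0.0, 0.004]
wrist_force: [-0.8, -0.1, 0.2]
width: 0.999
```

Run:
```python
from h import *
s=state();fix(s)
```

```text
{'time': 21.15, 'q': [0.536, 0.352, 1.717, -0.002, 1.077, 0.535], 'tool_pos': [0.565, 0.364, 0.127], 'tcp_rot': [-1.575, 0.0, 0.004], 'wrist_force': [-0.815, -0.062, 0.238], 'width': 0.999}
turn [ 0.004  0.002 -0.003]
```

Emit:
{"op": "jog_arm", "data": {
  "increments": [
    [0.001, 0.04, 0.001, 0.004, 0, 0, 1],
    [0, 0.036, 0, 0, 0, 0, 1],
    [0, 0, 0, 0, 0, 0, 0.5],
    [0, 0, 0, 0, 0, 0, 0.5],
    [0, 0, 0, 0, 0, 0, 0.5],
    [0, 0, 0, 0, 0, 0, 0.5],
    [0, 0, 0, 0, 0, 0, 0.5]
  ],
  "force": 40
}}

```text
time: 22.02
tool_pos: [0.5735, 0.3679, 0.062]
tcp_rot: [-1.563, -0.011, -0.007]
wrist_force: [-0.0, 0.5, -2.3]
width: 0.644
```

Emit:
{"op": "jog_arm", "data": {
  "increments": [
    [0, -0.04, 0, 0, 0, 0, 0.5],
    [0, -0.05, 0, 0, 0, 0, 0.5],
    [0, -0.05, 0, 0, 0, 0, 0.5],
    [0, -0.05, 0, 0, 0, 0, 0.5],
    [-0.012, 0, -0.056, 0, 0, 0, 0.5],
    [-0.012, 0, -0.056, 0, 0, 0, 0.5],
    [-0.012, 0, -0.056, 0, 0, 0, 0.5],
    [-0.012, 0, -0.056, 0, 0, 0, 0.5],
    [-0.008, 0, -0.056, 0, 0, 0, 0.5],
    [0, 0, 0, 0, 0, 0, 0.5]
  ]
}}

```text
time: 23.28
tool_pos: [0.5146, 0.0789, 0.2576]
tcp_rot: [-1.564, -0.018, -0.008]
wrist_force: [0.1, 0.2, -1.9]
width: 0.647
```

Run:
```python
from h import *
s=state();fix(s)
p=read_camera("top"); w=cloud(p); cv2.imwrite("pics/t3.png",cv2.resize(p["img"][120:300,230:480],None,fx=3,fy=3))
t=box(w,.42,.57,-.15,.04,.105,.17); print("blue on pan",rect(t),circ(t),np.median(t,0))
```

```text
{'time': 23.275, 'q': [0.101, -0.049, 1.926, 0.005, 1.248, 0.094], 'tool_pos': [0.515, 0.079, 0.258], 'tcp_rot': [-1.564, -0.018, -0.008], 'wrist_force': [0.075, 0.171, -1.854], 'width': 0.647}
turn [-0.006  0.006  0.017]
blue on pan (array([503., -45.]), array([50., 53.]), 0.0, np.float64(0.139), 223) (array([503.2, -45.8]), 26.4, np.float64(0.1435), 46) [ 0.50453445 -0.04452786  0.13899664]
```

View pics/t3.png

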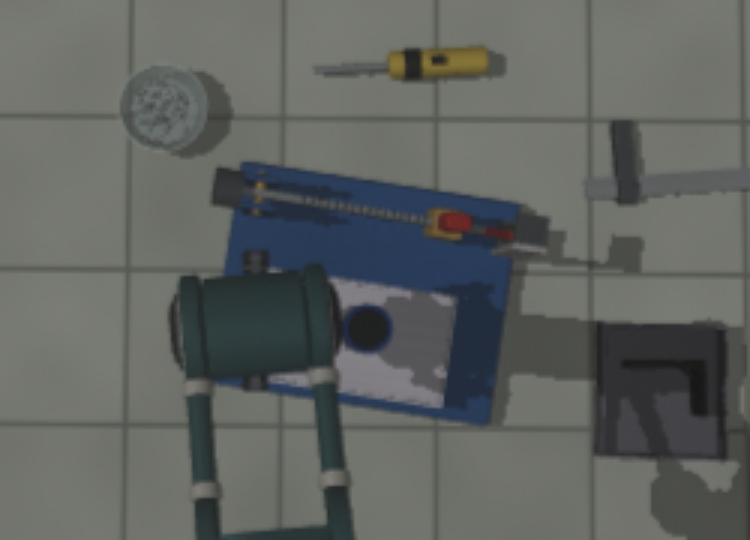

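Emit:
{"op": "jog_arm", "data": {
  "increments": [
    [-0.013, 0, -0.046, -0.006, 0.006, 0.017, 0.5],
    [0, 0, 0, 0, 0, 0, 0.5],
    [0, 0.04, 0, 0, 0, 0, 0.5],
    [0, 0.04, 0, 0, 0, 0, 0.5],
    [0, 0.02, 0, 0, 0, 0, 0.5],
    [0, 0, 0, 0, 0, 0, 0.5]
  ]
}}

```text
time: 24.08
tool_pos: [0.5064, 0.0427, 0.157]
tcp_rot: [-1.564, -0.011, 0.0]
wrist_force: [-0.5, -0.5, -2.2]
width: 0.646
```

Run:
```python
from h import *
s=state();fix(s)
p=read_camera("wrist");cv2.imwrite("pics/w5.png",p["img"])
p=read_camera("top"); w=cloud(p)
t=box(w,.42,.57,-.15,-.0,.105,.17); print("blue on pan",rect(t),circ(t),np.median(t,0))
```

```text
{'time': 24.075, 'q': [0.031, 0.018, 2.054, 0.008, 1.063, 0.019], 'tool_pos': [0.506, 0.043, 0.157], 'tcp_rot': [-1.564, -0.011, 0.0], 'wrist_force': [-0.477, -0.5, -2.203], 'width': 0.646}
turn [-0.007  0.007  0.007]
blue on pan (array([503., -65.]), array([43., 14.]), 0.2, np.float64(0.1398), 56) (array([506.6, -60.9]), 18.5, np.float64(0.1427), 15) [ 0.50329859 -0.06276904  0.13975449]
```

View pics/w5.png

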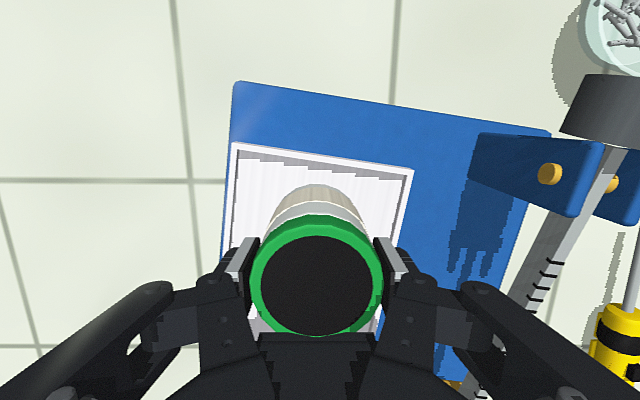

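Emit:
{"op": "jog_arm", "data": {
  "increments": [
    [-0.004, 0.008, -0.008, -0.007, 0.007, 0.007, 0.5],
    [0, 0.012, 0, 0, 0, 0, 0.5],
    [0, 0.008, 0, 0, 0, 0, 0.5],
    [0, 0, 0, 0, 0, 0, 0.5]
  ]
}}

```text
time: 24.68
tool_pos: [0.5065, 0.0344, 0.1324]
tcp_rot: [-1.571, -0.008, -0.007]
wrist_force: [-1.1, -0.0, -1.6]
width: 0.645
```

Emit:
{"op": "jog_arm", "data": {
  "increments": [
    [-0.003, 0.004, 0, 0, 0, 0, 0.5],
    [0, 0.003, 0, 0, 0, 0, 0.5],
    [0, 0, 0, 0, 0, 0, 0.8],
    [0, 0, 0, 0, 0, 0, 1],
    [0, 0, 0, 0, 0, 0, 1],
    [0, 0, 0, 0, 0, 0, 1]
  ]
}}

```text
time: 25.42
tool_pos: [0.5053, 0.0344, 0.127]
tcp_rot: [-1.571, -0.011, -0.011]
wrist_force: [-0.2, -0.5, -0.1]
width: 1.001
```

Emit:
{"op": "jog_arm", "data": {
  "increments": [
    [0, -0.02, 0, 0, 0, 0, 1],
    [0, -0.05, 0, 0, 0, 0, 1],
    [0, -0.05, 0, 0, 0, 0, 1],
    [0, -0.03, -0.02, 0, 0, 0, 1],
    [-0.02, 0, -0.05, 0, 0, 0, 1],
    [-0.01, 0, -0.06, 0, 0, 0, 1],
    [0, 0, -0.06, 0, 0, 0, 1],
    [0, 0, -0.03, 0, 0, 0, 1],
    [0, 0, 0, 0, 0, 0, 1],
    [0, 0, 0, 0, 0, 0, 1]
  ]
}}

```text
time: 26.68
tool_pos: [0.4738, -0.1913, 0.2845]
tcp_rot: [-1.573, -0.017, -0.013]
wrist_force: [0.2, 0.1, -0.5]
width: 0.998
```

Run:
```python
from h import *
s=state();fix(s)
q=read_camera("scene");cv2.imwrite("pics/s2.png",cv2.resize(q["img"][100:270,200:440],None,fx=3.2,fy=3.2,interpolation=2))
p=read_camera("wrist");cv2.imwrite("pics/w6.png",p["img"])
for n,u in (("s",q),("w",p)):
  w=cloud(u)
  for y0,y1 in((-.1,-.01),(-.005,.09)):
    t=box(w,.42,.57,y0,y1,.105,.17); print(n,circ(t))
  for k in("poise_grip","pointer_tip"):
    for d in spotter.spot_point(u,k)[:1]:
      c,r=d["location"]; print(n,k,d["p"],c,r,world(u,c,r))
```

```text
{'time': 26.675, 'q': [-0.437, -0.085, 1.91, 0.006, 1.298, -0.441], 'tool_pos': [0.474, -0.191, 0.285], 'tcp_rot': [-1.573, -0.017, -0.013], 'wrist_force': [0.24, 0.06, -0.481], 'width': 0.998}
turn [0.002 0.003 0.019]
s (array([508.2, -44.6]), 28.0, np.float64(0.1399), 121)
s (array([506.7,  31.5]), 29.0, np.float64(0.14), 151)
s poise_grip 0.63 274.7 167.5 [ 0.63594777 -0.14853186  0.13699253]
s pointer_tip 0.65 268.9 169.6 [ 0.56289605 -0.34038375 -0.0079606 ]
w (array([505.9, -46.2]), 27.7, np.float64(0.1395), 2950)Traceback (most recent call last):
  File "<stdin>", line 8, in <module>
  File "h.py", line 19, in circ
    zt=np.percentile(w[:,2],97); t=w[w[:,2]>zt-lo]; c,r=cv2.minEnclosingCircle(t[:,:2].astype(np.float32)*1000); return np.round(c,1),round(r,1),np.median(t[:,2]).round(4),len(t)
    return _quantile_unchecked(
        a, q, axis, out, overwrite_input, method, keepdims, weights)
    return _ureduce(a,
                    func=_quantile_ureduce_func,
    ...<5 lines>...
                    overwrite_input=overwrite_input,
                    method=method)
    r = func(a, **kwargs)
    result = _quantile(arr,
                       quantiles=q,
    ...<2 lines>...
                       out=out,
                       weights=wgt)
    slices_having_nans = np.isnan(arr[-1, ...])
                                  ~~~^^^^^^^^^
IndexError: index -1 is out of bounds for axis 0 with size 0
```

View pics/s2.png

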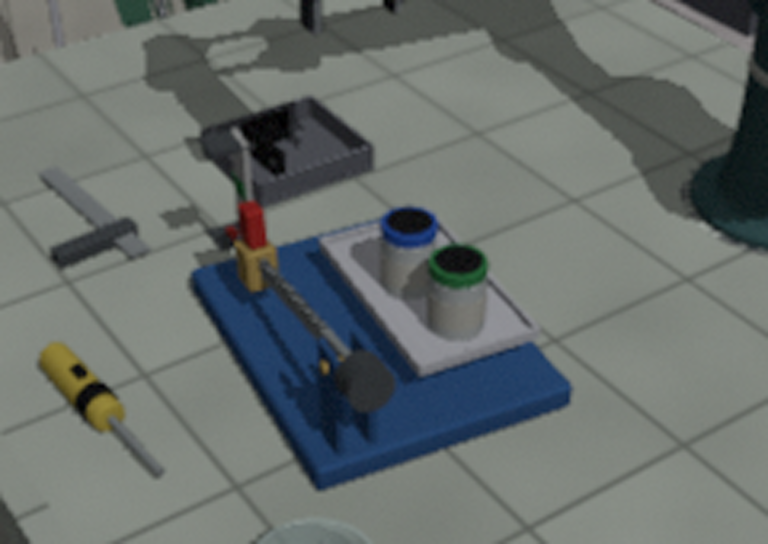

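Emit:
{"op": "jog_arm", "data": {
  "increments": [
    [0, 0, 0, 0, -0.178, 0, 1],
    [0, 0, 0, 0, -0.178, 0, 1],
    [0, 0, 0, 0, -0.178, 0, 1],
    [0, 0, 0, 0, -0.178, 0, 1],
    [0, 0, 0, 0, -0.178, 0, 0.5],
    [0, 0, 0, 0, -0.178, 0, 0.5],
    [0, 0, 0, 0, -0.178, 0, 0.5],
    [0, 0, 0, 0, -0.178, 0, 0.5]
  ]
}}

```text
time: 27.88
tool_pos: [0.4752, -0.1821, 0.2846]
tcp_rot: [-1.262, -1.163, 1.139]
wrist_force: [0.2, -0.5, -0.3]
width: 0.501
```

```bash
cat >> h.py <<'E'
U=np.array([.144,.9896,0]) # inward along beam
def scale(show=None):
    p=read_camera("top"); w=cloud(p)
    a=np.concatenate([box(w,.44,.48,-.06,.05,.03,.08)]); print("pan floor",np.median(a[:,2]).round(4),len(a))
    hsv=cv2.cvtColor(p["img"],cv2.COLOR_BGR2HSV); red=((hsv[...,0]<6)|(hsv[...,0]>174))&(hsv[...,1]>120)&(hsv[...,2]>60)
    r=cloud(p,red); g=box(r,.58,.72,-.2,.1,.1,.22); t=box(r,.55,.66,-.24,-.16,.05,.175)
    for n,q in(("grip",g),("tip",t)):
        if len(q): print(n,rect(q),"zmax",q[:,2].max().round(3),"along",(q@U).min().round(3),(q@U).max().round(3))
    if show: cv2.imwrite(show,cv2.resize(p["img"][160:260,290:420],None,fx=5,fy=5,interpolation=2))
    for nm in("tub_c_mid",):
        t=[box(w,.44,.56,y0,y1,.1,.16) for y0,y1 in((-.11,-.01),(-.008,.09))]; print([np.median(k,0).round(3).tolist() if len(k) else 0 for k in t])
E
python3 - <<'E'
from h import *
s=state();fix(s,1.426)
scale()
p=read_camera("wrist"); cv2.imwrite("pics/w7.png",p["img"])
for k in("poise_grip","pointer_tip"):
    for d in spotter.spot_point(p,k)[:1]:
      c,r=d["location"]; print(k,d["p"],c,r,world(p,c,r))
hsv=cv2.cvtColor(p["img"],cv2.COLOR_BGR2HSV); red=((hsv[...,0]<6)|(hsv[...,0]>174))&(hsv[...,1]>120)
r=cloud(p,red); g=box(r,.57,.72,-.19,.1,.1,.22); print(rect(g),g[:,2].max()); t=g[g[:,2]>np.percentile(g[:,2],90)-.004]; print(rect(t))
E
```

```text
{'time': 27.875, 'q': [-0.42, -0.089, 1.914, 0.007, 1.298, -1.91], 'tool_pos': [0.475, -0.182, 0.285], 'tcp_rot': [-1.262, -1.163, 1.139], 'wrist_force': [0.236, -0.501, -0.306], 'width': 0.501}
turn [0.02  0.063 0.001]
pan floor 0.0638 337
grip (array([ 624., -143.]), array([30., 18.]), 89.5, np.float64(0.1438), 57) zmax 0.153 along -0.067 -0.036
tip (array([ 614., -202.]), array([ 7., 28.]), 0.2, np.float64(0.0793), 16) zmax 0.085 along -0.125 -0.097
[[0.505, -0.044, 0.139], [0.501, 0.032, 0.14]]
poise_grip 0.65 361.6 317.1 [ 0.61600198 -0.1454551   0.14436356]
pointer_tip 0.92 296.9 283.1 [ 0.59298233 -0.21265748  0.1088568 ]
(array([ 624., -148.]), array([25., 20.]), 81.2, np.float64(0.142), 748) 0.14917241592884245
(array([ 624., -148.]), array([24., 19.]), 82.0, np.float64(0.1457), 348)
```

View pics/w7.png

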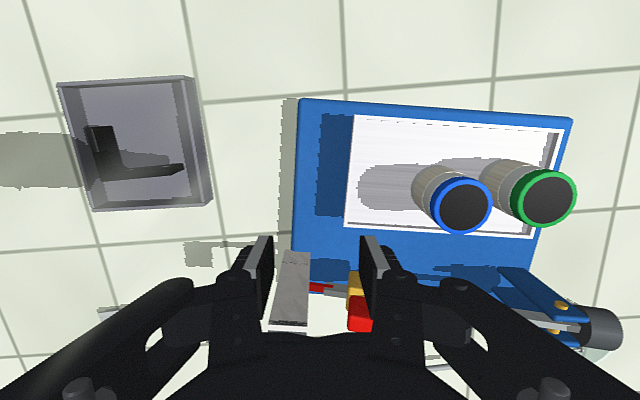

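Emit:
{"op": "jog_arm", "data": {
  "increments": [
    [0.019, 0, -0.047, 0.02, 0.063, 0, 0.6],
    [0.019, 0, -0.047, 0, 0, 0, 0.6],
    [0.019, 0, -0.047, 0, 0, 0, 0.6],
    [0, 0, 0, 0, 0, 0, 0.6]
  ]
}}

```text
time: 28.58
tool_pos: [0.6259, -0.1435, 0.2846]
tcp_rot: [-1.283, -1.083, 1.084]
wrist_force: [-0.3, 0.2, 0.1]
width: 0.6
```

```bash
cat >> h.py <<'E'
def goto(x,y,z,s,yaw=1.426):
    fix(s,yaw); M=R.from_rotvec(s["tcp_rot"]).as_matrix(); print("shift",(M.T@(np.array([x,y,z])-s["tool_pos"])).round(4))
E
python3 - <<'E'
from h import *
s=state();goto(.624,-.145,.139,s)
E
```

```text
{'time': 28.575, 'q': [-0.264, 0.182, 1.631, 0.0, 1.33, -1.666], 'tool_pos': [0.626, -0.143, 0.285], 'tcp_rot': [-1.283, -1.083, 1.084], 'wrist_force': [-0.262, 0.208, 0.11], 'width': 0.6}
turn [-0.001 -0.025  0.   ]
shift [-0.0019  0.1456  0.0014]
```

Emit:
{"op": "jog_arm", "data": {
  "increments": [
    [-0.002, 0.05, 0.001, 0, -0.025, 0, 0.6],
    [0, 0.05, 0, 0, 0, 0, 0.6],
    [0, 0.03, 0, 0, 0, 0, 0.6],
    [0, 0, 0, 0, 0, 0, 0.6]
  ]
}}

```text
time: 29.08
tool_pos: [0.6229, -0.1453, 0.153]
tcp_rot: [-1.277, -1.096, 1.098]
wrist_force: [0.2, 0.5, -0.0]
width: 0.595
```

Run:
```python
from h import *
s=state();goto(.624,-.145,.139,s)
p=read_camera("wrist"); cv2.imwrite("pics/w8.png",p["img"][200:,150:500])
```

```text
{'time': 29.075, 'q': [-0.268, 0.268, 1.775, -0.001, 1.099, -1.687], 'tool_pos': [0.623, -0.145, 0.153], 'tcp_rot': [-1.277, -1.096, 1.098], 'wrist_force': [0.159, 0.524, -0.003], 'width': 0.595}
turn [-0.001 -0.006 -0.001]
shift [ 0.0005  0.014  -0.0011]
```

View pics/w8.png

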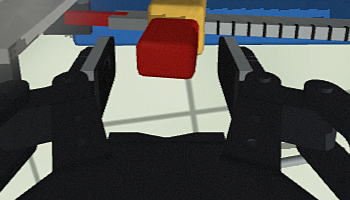

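Emit:
{"op": "jog_arm", "data": {
  "increments": [
    [0, 0.012, -0.001, 0, 0, 0, 0.6],
    [0.015, 0, 0, 0, 0, 0, 0.6],
    [0.015, -0.002, 0, 0, 0, 0, 0.6],
    [0.015, -0.002, 0, 0, 0, 0, 0.6],
    [0, 0, 0, 0, 0, 0, 0.6]
  ]
}}

```text
time: 29.75
tool_pos: [0.6348, -0.0994, 0.1527]
tcp_rot: [-1.287, -1.102, 1.095]
wrist_force: [0.5, -0.4, -0.3]
width: 0.599
```

Run:
```python
from h import *
s=state();fix(s,1.426); print("along",s["tool_pos"]@U)
scale()
```

```text
{'time': 29.75, 'q': [-0.193, 0.267, 1.777, -0.003, 1.087, -1.61], 'tool_pos': [0.635, -0.099, 0.153], 'tcp_rot': [-1.287, -1.102, 1.095], 'wrist_force': [0.54, -0.386, -0.252], 'width': 0.599}
turn [ 0.01  -0.007 -0.003]
along -0.006999762017833233
pan floor 0.0637 289
[[0.505, -0.032, 0.139], [0.501, 0.032, 0.139]]
```

```bash
cat >> h.py <<'E'
def grip(p=None):
    p=p or read_camera("wrist"); hsv=cv2.cvtColor(p["img"],cv2.COLOR_BGR2HSV); red=((hsv[...,0]<6)|(hsv[...,0]>174))&(hsv[...,1]>120)
    n,l,st,ce=cv2.connectedComponentsWithStats(red.astype(np.uint8))
    for i in range(1,n):
        if st[i,4]>80:
            q=cloud(p,l==i)
            if len(q): print("red",st[i].tolist(),rect(q),"along",np.percentile(q@U,[2,98]).round(3),"z",np.percentile(q[:,2],[2,50,98]).round(3))
E
python3 -c "
from h import *
grip()"
```

```text
red [146, 202, 26, 15, 292] (array([ 616., -212.]), array([10., 27.]), 3.9, np.float64(0.0786), 290) along [-0.126 -0.109] z [0.073 0.079 0.081]
red [266, 212, 68, 64, 3689] (array([ 634., -117.]), array([28., 58.]), 20.7, np.float64(0.1501), 3674) along [-0.03  0.  ] z [0.118 0.15  0.154]
```

Emit:
{"op": "jog_arm", "data": {
  "increments": [
    [0.015, 0.003, 0, 0.01, -0.007, 0, 0.6],
    [0.015, 0.002, 0, 0, 0, 0, 0.6],
    [0.01, 0, 0, 0, 0, 0, 0.6],
    [0, 0, 0, 0, 0, 0, 0.6]
  ]
}}

```text
time: 30.35
tool_pos: [0.6422, -0.0593, 0.1483]
tcp_rot: [-1.28, -1.1, 1.104]
wrist_force: [0.8, -0.4, 0.4]
width: 0.598
```

Run:
```python
from h import *
s=state();fix(s,1.426); print("along",s["tool_pos"]@U, "perp",s["tool_pos"]@[.99,-.144,0])
scale();grip()
```

```text
{'time': 30.35, 'q': [-0.128, 0.28, 1.769, -0.006, 1.09, -1.551], 'tool_pos': [0.642, -0.059, 0.148], 'tcp_rot': [-1.28, -1.1, 1.104], 'wrist_force': [0.818, -0.379, 0.378], 'width': 0.598}
turn [ 0.002 -0.001 -0.005]
along 0.03377229349942604 perp 0.6442937840223403
pan floor 0.064 147
tip (array([ 615., -201.]), array([30.,  6.]), 80.6, np.float64(0.0802), 17) zmax 0.087 along -0.125 -0.095
[[0.522, -0.048, 0.139], [0.501, 0.032, 0.14]]
red [84, 204, 64, 15, 443] (array([ 618., -194.]), array([46.,  9.]), 82.5, np.float64(0.0804), 443) along [-0.125 -0.082] z [0.077 0.08  0.084]
red [260, 216, 75, 70, 4348] (array([637., -67.]), array([36., 23.]), 85.2, np.float64(0.1562), 4329) along [0.01  0.041] z [0.124 0.156 0.16 ]
```

Emit:
{"op": "jog_arm", "data": {
  "increments": [
    [0.012, 0, 0, 0, 0, 0, 0.6],
    [0.012, 0, 0, 0, 0, 0, 0.6],
    [0, 0, 0, 0, 0, 0, 0.6],
    [0, 0, 0, 0, 0, 0, 0.6],
    [0, 0, 0, 0, 0, 0, 0.6]
  ]
}}

```text
time: 31.08
tool_pos: [0.6454, -0.0347, 0.1476]
tcp_rot: [-1.279, -1.099, 1.104]
wrist_force: [-0.1, -1.6, 1.2]
width: 0.604
```

Run:
```python
from h import *
s=state();fix(s,1.426); print("along",s["tool_pos"]@U, "perp",s["tool_pos"]@[.99,-.144,0])
scale();grip()
```

```text
{'time': 31.075, 'q': [-0.09, 0.284, 1.765, -0.006, 1.091, -1.512], 'tool_pos': [0.645, -0.035, 0.148], 'tcp_rot': [-1.279, -1.099, 1.104], 'wrist_force': [-0.056, -1.613, 1.208], 'width': 0.604}
turn [ 0.001 -0.002 -0.005]
along 0.05862383952857888 perp 0.6439177379981582
pan floor 0.0638 65
tip (array([ 616., -202.]), array([28.,  5.]), 82.0, np.float64(0.0801), 14) zmax 0.085 along -0.125 -0.097
[[0.522, -0.044, 0.139], [0.504, 0.041, 0.139]]
red [43, 203, 45, 17, 535] (array([ 617., -208.]), array([48., 12.]), 88.9, np.float64(0.0812), 534) along [-0.127 -0.098] z [0.075 0.081 0.084]
red [257, 220, 77, 72, 4699] (array([640., -43.]), array([36., 23.]), 86.6, np.float64(0.1605), 4681) along [0.035 0.065] z [0.128 0.161 0.164]
```

Emit:
{"op": "jog_arm", "data": {
  "increments": [
    [0.015, -0.002, 0, 0, 0, 0, 0.6],
    [0, 0, 0, 0, 0, 0, 0.6],
    [-0.007, 0, 0, 0, 0, 0, 0.6],
    [0, 0, 0, 0, 0, 0, 0.6],
    [0, 0, 0, 0, 0, 0, 0.6],
    [0, 0, 0, 0, 0, 0, 0.6],
    [0, 0, 0, 0, 0, 0, 0.6]
  ]
}}

```text
time: 32.05
tool_pos: [0.646, -0.0267, 0.1492]
tcp_rot: [-1.278, -1.098, 1.103]
wrist_force: [0.5, 0.3, -1.5]
width: 0.6
```

Run:
```python
from h import *
s=state();fix(s,1.426); print("along",s["tool_pos"]@U, "perp",s["tool_pos"]@[.99,-.144,0])
scale();grip()
```

```text
{'time': 32.05, 'q': [-0.078, 0.284, 1.762, -0.004, 1.095, -1.499], 'tool_pos': [0.646, -0.027, 0.149], 'tcp_rot': [-1.278, -1.098, 1.103], 'wrist_force': [0.541, 0.34, -1.471], 'width': 0.6}
turn [ 0.    -0.003 -0.004]
along 0.06662503723706681 perp 0.6434261032535753
pan floor 0.0573 42
grip (array([ 616., -194.]), array([ 4., 11.]), 1.6, np.float64(0.1133), 8) zmax 0.116 along -0.108 -0.098
tip (array([ 616., -199.]), array([20.,  6.]), 80.5, np.float64(0.1126), 14) zmax 0.116 along -0.118 -0.098
[[0.522, -0.045, 0.133], [0.501, 0.045, 0.132]]
red [0, 219, 61, 19, 614] (array([ 628., -259.]), array([ 14., 172.]), 10.3, np.float64(0.1128), 605) along [-0.118 -0.086] z [0.108 0.113 0.114]
red [286, 229, 77, 80, 5546] (array([699., -40.]), array([ 30., 141.]), 73.5, np.float64(0.1749), 5528) along [0.056 0.084] z [0.141 0.175 0.177]
```

Emit:
{"op": "jog_arm", "data": {
  "increments": [
    [0.008, -0.008, 0, 0, 0, 0, 0.6],
    [0.007, 0, 0, 0, 0, 0, 0.6],
    [0.004, 0, 0, 0, 0, 0, 0.6],
    [0, 0, 0, 0, 0, 0, 0.6]
  ]
}}

```text
time: 32.65
tool_pos: [0.6494, -0.0066, 0.1585]
tcp_rot: [-1.279, -1.099, 1.103]
wrist_force: [-0.1, -0.1, -0.5]
width: 0.6
```

Run:
```python
from h import *
s=state();fix(s,1.426); print("along",s["tool_pos"]@U, "perp",s["tool_pos"]@[.99,-.144,0])
grip()
```

```text
{'time': 32.65, 'q': [-0.046, 0.28, 1.749, -0.005, 1.112, -1.468], 'tool_pos': [0.649, -0.007, 0.158], 'tcp_rot': [-1.279, -1.099, 1.103], 'wrist_force': [-0.134, -0.104, -0.546], 'width': 0.6}
turn [ 0.001 -0.002 -0.005]
along 0.08694330502115911 perp 0.6438742360554265
red [0, 215, 37, 18, 184] (array([ 619., -186.]), array([24.,  9.]), 82.3, np.float64(0.1152), 184) along [-0.105 -0.084] z [0.11  0.115 0.117]
red [254, 223, 73, 73, 4877] (array([646., -17.]), array([31., 24.]), 81.4, np.float64(0.1761), 4852) along [0.063 0.091] z [0.142 0.176 0.178]
```

Emit:
{"op": "jog_arm", "data": {
  "increments": [
    [-0.008, 0, 0, 0, 0, 0, 0.6],
    [0, -0.04, 0, 0, 0, 0, 0.6],
    [0, -0.05, 0, 0, 0, 0, 0.6],
    [0, -0.04, 0.03, 0, 0, 0, 0.6],
    [0, 0, 0.06, 0, 0, 0, 0.6],
    [0, 0, 0.06, 0, 0, 0, 0.6],
    [0, 0, 0, 0, 0, 0, 0.6],
    [0, 0, 0, 0, 0, 0, 0.6],
    [0, 0, 0, 0, 0, 0, 0.6],
    [0, 0, 0, 0, 0, 0, 0.6]
  ]
}}

```text
time: 33.95
tool_pos: [0.4971, 0.0046, 0.2905]
tcp_rot: [-1.279, -1.095, 1.101]
wrist_force: [-0.5, -0.2, -1.5]
width: 0.603
```

Run:
```python
from h import *
s=state()
scale()
p=read_camera("scene"); cv2.imwrite("pics/s3.png",cv2.resize(p["img"][120:250,220:400],None,fx=4.2,fy=4.2,interpolation=2)); grip(p)
p=read_camera("wrist"); grip(p); w=cloud(p); a=box(w,.43,.56,-.13,.07,.04,.075); print(np.median(a[:,2]),len(a))
state()
```

```text
{'time': 33.95, 'q': [-0.038, -0.102, 1.915, -0.004, 1.33, -1.457], 'tool_pos': [0.497, 0.005, 0.29], 'tcp_rot': [-1.279, -1.095, 1.101], 'wrist_force': [-0.498, -0.17, -1.509], 'width': 0.603}
pan floor 0.0519 6
grip (array([ 627., -100.]), array([201.,  19.]), 79.8, np.float64(0.1794), 57) zmax 0.185 along -0.109 0.092
tip (array([ 616., -199.]), array([19.,  7.]), 74.2, np.float64(0.1236), 14) zmax 0.13 along -0.117 -0.099
[0, 0]
red [291, 176, 9, 16, 111] (array([596., -92.]), array([221.,  21.]), 58.4, np.float64(0.1697), 111) along [0.066 0.096] z [0.144 0.17  0.183]
red [305, 318, 29, 20, 502] (array([565.,   2.]), array([ 28., 154.]), 77.6, np.float64(0.1566), 500) along [0.065 0.091] z [0.143 0.157 0.17 ]
0.05416982234957188 10992
{'time': 34.1, 'q': [-0.038, -0.103, 1.916, -0.004, 1.331, -1.457], 'tool_pos': [0.497, 0.005, 0.29], 'tcp_rot': [-1.278, -1.094, 1.101], 'wrist_force': [1.019, -0.591, 0.582], 'width': 0.603}
```

View pics/s3.png

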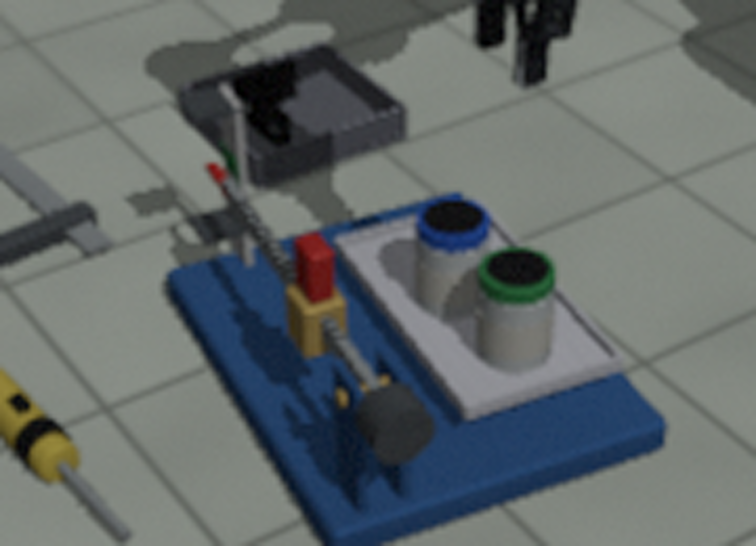

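Emit:
{"op": "jog_arm", "data": {
  "increments": [
    [-0.05, -0.02, 0, 0, 0, 0, 0.6],
    [-0.055, 0, 0, 0, 0, 0, 0.6],
    [-0.055, 0, 0, 0, 0, 0, 0.6],
    [-0.055, 0, 0, 0, 0, 0, 0.6],
    [-0.055, 0, 0, 0, 0, 0, 0.6],
    [0, 0, 0, 0, 0, 0, 0.6],
    [0, 0, 0, 0, 0, 0, 0.6],
    [0, 0, 0, 0, 0, 0, 0.6],
    [0, 0, 0, 0, 0, 0, 0.6],
    [0, 0, 0, 0, 0, 0, 0.6]
  ]
}}

```text
time: 35.35
tool_pos: [0.4593, -0.2671, 0.3106]
tcp_rot: [-1.273, -1.101, 1.106]
wrist_force: [-0.6, 0.3, -0.2]
width: 0.602
```

Run:
```python
from h import *
scale(); scale()
p=read_camera("wrist"); grip(p); cv2.imwrite("pics/w9.png",p["img"])
for d in spotter.spot_point(p,"bracket_mid")[:1]:
    c,r=d["location"]; print(d["p"],c,r,onplane(p,c,r,.025))
p=read_camera("top");w=cloud(p)
print("bracket in tray",rect(box(w,.362,.508,-.472,-.336,.036,.08)))
for t in("screwdriver","square","dish"):
    d=spotter.spot_point(p,t)[0]; c,r=d["location"]; print(t,d["p"],world(p,c,r).round(3))
state()
```

```text
pan floor 0.054 338
grip (array([ 629., -100.]), array([200.,  19.]), 80.8, np.float64(0.1792), 56) zmax 0.188 along -0.108 0.092
tip (array([ 616., -199.]), array([18.,  8.]), 80.2, np.float64(0.1223), 15) zmax 0.132 along -0.117 -0.099
[[0.505, -0.045, 0.129], [0.501, 0.032, 0.13]]
pan floor 0.0542 334
grip (array([627., -98.]), array([198.,  19.]), 79.7, np.float64(0.1786), 55) zmax 0.186 along -0.106 0.092
tip (array([ 614., -199.]), array([ 7., 17.]), 0.3, np.float64(0.1257), 14) zmax 0.131 along -0.117 -0.1
[[0.502, -0.045, 0.13], [0.502, 0.032, 0.13]]
red [548, 305, 58, 39, 1469] (array([643., -16.]), array([31., 21.]), 83.7, np.float64(0.1695), 1465) along [0.063 0.089] z [0.143 0.17  0.181]
0.64 220.3 186.1 [ 0.46773198 -0.40426112  0.025     ]
bracket in tray (array([0., 0.]), array([0., 0.]), 0.0, np.float64(nan), 0)
screwdriver 0.62 [ 0.816 -0.082  0.005]
square 0.63 [ 0.674 -0.428  0.011]
dish 0.95 [0.767 0.196 0.012]
{'time': 35.75, 'q': [-0.574, -0.043, 1.824, -0.003, 1.363, -1.999], 'tool_pos': [0.459, -0.268, 0.311], 'tcp_rot': [-1.274, -1.099, 1.105], 'wrist_force': [0.714, 0.283, -0.668], 'width': 0.603}
  return _methods._mean(a, axis=axis, dtype=dtype,
  ret = ret.dtype.type(ret / rcount)
```

View pics/w9.png

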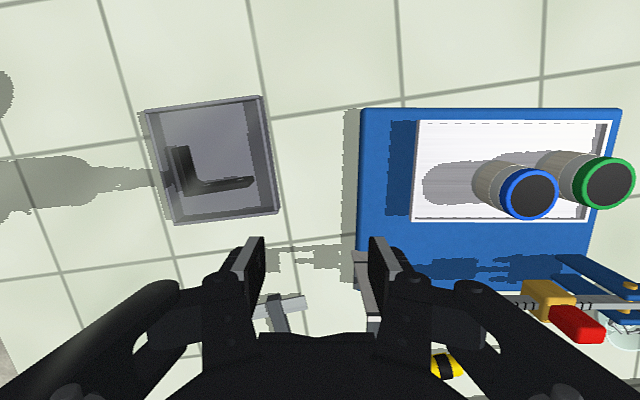

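```bash
python3 -c "
from h import *
print(bot.finish_job())"
```

```text
the job is handed in; nothing more can be done
None
```

The job is handed in, and my last checks showed the beam balanced with everything in place. I don't have a verdict.

**What I did:** I laid the bracket in the tray. Then I pressed the blue and green caps home; those were the only two tubs present. I stood both tubs on the pan and slid the poise inward about 13 cm.

**Last checks:**
- **Tubs:** with the caps pressed, both tops measured 75.5 mm on the table, against 76 mm fully home. On the pan they stand upright at about ±40 mm along it from its middle.
- **Beam:** it was at rest and nearly level. Pointer height put the tilt at about 0 rad and pan height put it at about +0.01 rad, against the 0.035 rad limit.
- **Bracket:** it is flat in the tray, near its middle.
- **Screwdriver, square and dish:** all three are within about 11 mm of their first readings, which is within the camera networks' scatter.
- **Arm:** it is clear of everything.

**Checks that failed or disagreed:**
- After I released the blue tub, it turned up about 3 cm from where I set it down. It was still upright on the pan, so I placed the green tub around it.
- The final overhead height check on the bracket returned no points, probably because the arm was in the way. The wrist camera picture and the bracket finder both showed it in the tray.

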